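# Prop the dust cover and set the carver's speed dial

## Robot

A 6-joint arm with a two-finger parallel gripper is mounted at the origin on the work surface. World frame = base frame: x ahead of the robot, y to its left, z up, the work surface at z = 0. Lengths are in m, angles in degrees, forces in N, time in s.
With the tool pointing down it reaches from about 0.4 to 0.825 m from the base axis. Payload 7 kg.
Tool frame: the origin (TCP) lies at the very end of the fingers, on their centre line; the grasp point (between the pads) lies 19 mm behind it; z points along the fingers, y is the line along which they close (so a half turn about z gives the same grasp; the last joint's range is limited). The gripper opens to 88 mm and grips with 3 to 60 N. Pads are 19 mm wide; open, the fingers measure 130 mm over their backs; the gripper's body (78 mm by 193 mm) begins 47 mm behind the grasp point.
Start: joints at [-55.056, 20.546, 0.682, 0, -70.136, -16.507], TCP at [0.213, -0.64, 0.227] pointing down, gripper open.
Joint ranges: [-176.03, 176.03], [-82.01, 121.73], [-58.28, 71.71], [-173.87, 95.51], [-174.79, -0.11], [-173.66, 173.66]. Speed limits (degrees/s): [136.94, 136.94, 172.46, 180, 180, 180].

## Interface

Orientations are given as [roll, pitch, yaw] about the fixed x, y, z axes, in that order (R = Rz(yaw) Ry(pitch) Rx(roll)).
In Python, from plant import r gives the robot as it stands. The module is installed in compiled form; this text tells all that it offers.
- The arm moves only by the tool jog_arm, never from a script. Its arguments are lists of equal length, an entry for each row: "travel": the shift along the tool's x, y, z each as a share of 50 cm, from -1 to 1, a list of three; "dr": the turn, a rotation vector about the tool's x, y, z each as a share of 360 degrees, from -1 to 1, a list of three; "claw": the opening, from 0 (shut) to 1 (fully open). A call has exactly 10 rows; each row is the pose to reach, as a shift and turn from the pose commanded when the call began, along the tool's axes at that moment, turning the shorter way round; what a row does not reach only later rows make up. A row lasts 1/8 s, in which the tool goes at most 62.5 mm and 10.7 degrees, less where a joint would pass 70% of its speed; a pose out of reach is approached as far as the arm can. A call with a number of a shift or a turn outside -1 to 1 is refused whole. A call with a gripper value outside its range is refused whole. The fingers move at their own pace and stop on an object; "newtons" is the grip in N (left out, the last holds). Time passes only in rows, so rows that repeat a pose let the fingers close, or fill a call up. It gives the time, the measured TCP pose, the force, the opening and the grip force at its end, in the units of the state.
- r.get_state(): the state, without advancing time (a new reading comes with each control period).
- r.capture(name): name is "scene" or "top" or "wrist"; returns a dict with "pixels" (420x560x3 uint8, red, green, blue), "range_z" (420x560 float32, m along the optical axis (not along the pixel's ray), 0 where there is no reading), "fx", "fy", "cx", "cy" (pixels), "dist_coeffs" ([k1, k2, p1, p2, k3] as OpenCV has them; the pictures are not rectified), "position" and "attitude" of the camera in the world; the wrist camera has in their place "hand_eye" (4x4, takes a point from camera to tool coordinates, whose origin is the TCP and whose axes are the flange's). Camera axes: x right, y up, looking along -z (the intrinsics and any distortion apply to the point x, -y, -z); pixel columns grow to the right and rows downward; lengths in m; the calibration is good to about 2 mm. A picture is of the moment at which its call begins: read the wrist's pose just before it.
- r.close_job(): hands the job in; it is judged then, once.
Trained networks look in the newest picture that a camera, given by its name, has taken for a name from the list of things; names that differ only in an ending like _2 or _b are one class to them, and where a whole thing is asked for, a point or a joint stands for the part that bears it (a point fixed in the world has none). Each returns a list of dicts, best first, with "conf" (0 to 1); they miss things now and then, are a little off and sometimes report something else, mostly with a low value. They report only what shows in the picture. A call takes as long as a camera call. They do not tell look-alikes from the thing itself.
- r.boxes_of(name, camera): "extent" ([left, top, right, bottom] in pixels, round what is visible of it).
- r.regions_of(name, camera): "pixels" (420x560 bool, what is visible of it) and "extent" ([left, top, right, bottom] in pixels, round what is visible of it).
- r.tip_of(name, camera): "at" ([column, row] in pixels: a listed point, or the origin of a listed thing).
The state is a dict: "time_s": time; "joints": joint angles; "qd": joint speeds; "joint_torque": joint torques, N m; "tcp_pos": TCP position; "eef_rot": TCP orientation; "contact_force": force on the tool from outside, world axes, zero at the start; "moment": the same for the moment, N m; "gripper_width": finger opening in m; "gripper_force": force on a finger pad.
Only numpy, scipy, OpenCV 4.12 (cv2) and the standard library are available. Lean on these libraries where they do the work, as an engineer would, in place of code of your own. Each camera call takes 0.05 s, during which the arm holds its last target. There are 200 camera calls.

## Task

Without ramming it, push the steel splitting wedge nose down, fully home onto the packing in the well behind the hinge of the control console, so that it forces the sprung dust cover up and keeps it propped open, and let go of it. Only then turn the dial under the cover clockwise until its pointer lines up with the raised tooth on the ring around it, leaving the ring as it is and the cover propped. Leave the other things on the bench where they are.

Things in the scene. Friction and masses are not known exactly. Their poses are not given: they have to be found in the camera images.
- wedge: Loose galvanised steel wedge, about 0.5 kg, 120 mm tall, nose down, z up. Origin at the centre of its nose end. Upper 92 mm: straight bar 20 mm thick (x), 30 mm wide (y); lower 28 mm tapers to a nose 8 mm thick, 26 mm wide. Same after a half turn. It stands in the slot of a fixed cedar block 110 x 90 x 55 mm, slot floor 10 mm above the bench, 2 mm clearance a side; it comes straight up.
- wedge_nose (a point): Centre of the wedge's nose end (the wedge's origin).
- wedge_grip (a point): On the wedge's centre line, 22 mm below its top and 98 mm above the nose. Grip it here from above, firmly, across its 30 mm width (closing along its y): then the gripper stays clear of the rising cover.
- well (a point): On the prop well's centre line, near its bottom, 10 mm above the bench; axes are the console's: x from dial to hinge to well, y along the hinge. The well opens in the console's top 65 mm higher, 25.5 mm in x, 35 mm in y; the wedge goes in with its 20 mm along x, 30 mm along y. Home: nose standing on the packing, wedge pressed by the tail against the +x wall (centre 3 mm to +x).
- packing: Wooden packing of varying thickness in the bottom of the well, the wedge's seat; origin at point well. Its top lies anywhere from 6.5 mm below to 6.5 mm above that point, is firm and is not measured: feel for it. Friction of tail and wall can hold the wedge just short of it, so push until the packing pushes back (some 8 N more than before), but under 30 N.
- hinge (a point): Middle of the cover's hinge axis (along y), 33 mm to -x of the well, 80 mm above the bench. The console is a fixed grey box, 240 mm in x (from 195 mm to -x of the well to 45 mm to +x), 140 mm in y: behind the hinge a tower 75 mm high with the well in its top; before it a panel 30 mm high, with the dial, open at front and sides.
- cover (a joint): Cover angle, rad: 0 closed (level over the dial), grows as it swings up, about 1.47 when the wedge is home. A spring and its weight (0.4 N m) shut it when not propped. Clear plate in an aluminium frame, 158 mm long from the hinge towards the dial, 110 mm wide; a steel tail behind the hinge is part of it.
- tail (a point): On the cover's steel tail, 40 mm from the hinge. The tail is 46 mm long, 16 mm wide, bent up 28 degrees from the cover's plane, and lies over the well. Pushing it down into the well with the wedge's nose raises the cover: they meet when the nose is about 98 mm above the bench; the push takes 5 to 20 N in all, the wedge's weight included.
- dial_grip (a point): On the dial's vertical axis, 57 mm above the bench: where to grip it; 143 mm to -x of the well. The dial is a black bar 40 mm long (its x), 14 mm thick (its y), top 71 mm above the bench, on a disc 44 mm across, top 36 mm. Axes turn with it; its point at the foot and the white line on top lie towards its -x. Turns stiffly (0.08 N m), stays where left.
- dial (a joint): Dial angle, rad, growing clockwise seen from above; 0 = pointing along the console's -x. Range -1.1 to 1.1.
- dial_mark (a point): Tip of the dial's point, 27 mm from its axis, 37 mm above the bench.
- tooth (a point): Top of a raised tooth 10 x 5 x 4 mm on a flat ring around the dial, 31.5 mm from the dial's axis, 35 mm above the bench. Its axes turn with the ring; the tooth lies towards their -x. When the dial is set, its x and this x are parallel. The ring is very stiff: it is not to be turned.
- ring (a joint): Ring angle, rad, same zero and sense as the dial: the dial is set when joint dial equals joint ring.
- soapstone_bowl: Bystander: shallow pinkish-grey soapstone bowl, 120 mm across, 50 high.
- pit_template: Bystander: flat cedar strip 200 x 80 x 10 mm with three round holes.
- bone_burnisher: Bystander: pale bone rod, 160 mm long, 16 thick, lying down.
- hardwood_block: Bystander: plain block 90 x 50 x 30 mm.
There are look-alikes about, which are no part of the job. Of the things that look like the wedge, the middle-sized one is meant.

How it is judged (in metres and radians):
On the way, in this order (a step that is already met when the one before it is completed fails the run):
1. the wedge is home in the well and let go, and the cover is propped open (value of joint cover above 1.3 rad and contact force between wedge and packing above 0.5 N and horizontal distance between wedge_nose and well below 0.01 m and angle between wedge's own z axis and vertical below 0.12 rad and contact force between the fingers and wedge below 0.05 N), for 0.3 s.
2. the dial's pointer lines up with the tooth, the cover still propped (all of step 1 and angle between the x axis of dial_grip and the x axis of tooth, either way round below 0.1 rad), for 0.2 s.
At the end, for the whole second after the job is handed in: The wedge stands home in the well (nose resting on the packing with over 0.5 N, within 10 mm of the well's centre, tilted under 7 degrees), let go and still; the cover is propped open beyond 1.30 rad; the dial is within 0.10 rad of the ring's tooth and still (all of step 2 and linear speed of wedge below 0.02 m/s and velocity of joint dial below 0.1 rad/s); the robot touches nothing.
It fails at once if the wedge is rammed: it presses on the packing with more than 30 N (contact force between wedge and packing above 30 N).
It fails at once if the dial is turned before the cover is propped (value of joint cover below 1.2 rad and distance of dial_mark from where it was at the start of the episode above 0.004 m).
It fails at once if the ring with the tooth is turned (distance of tooth from where it was at the start of the episode above 0.004 m).
It fails at once if another thing on the bench is disturbed (moved over 25 mm) (distance of any of soapstone_bowl, pit_template, bone_burnisher, hardwood_block from where it was at the start of the episode above 0.025 m).
It also fails if it takes over 72 s, if anything falls off the work surface, if the arm or the gripper's body presses on something with over 40 N, if the wrist force passes 120 N, or if a joint passes its speed limit or range.

## Working session

There is one attempt and no reset: what is moved stays moved. The work goes in short steps, Python scripts to look and compute and a tool call to move; the robot and the scene stay as the last step left them, time stands still between calls to the robot, and variables do not carry over. Pictures are saved under pics/ and viewed, at most 10 in all, crops included, and the job is handed in when it is done.

Besides the shell and the picture viewer there is one more tool, called as name(argument=value, ...), one argument or row to a line, values as JSON. jog_arm: Moves the arm, as the interface text tells. Its arguments: {"type":"object","properties":{"travel":{"type":"array"},"dr":{"type":"array"},"claw":{"type":"array"},"newtons":{"type":"number"}},"required":["travel","dr","claw"]}

```bash
mkdir -p pics
cat > h.py <<'E'
import numpy as np, cv2
from plant import r
from scipy.spatial.transform import Rotation as R
np.set_printoptions(precision=4,suppress=True)
def save(c,n): cv2.imwrite(f'pics/{n}.png',cv2.cvtColor(c['pixels'],cv2.COLOR_RGB2BGR))
def rot(a):
    a=np.array(a,float)
    if a.shape==(3,3): return a
    if a.size==4: return R.from_quat(a).as_matrix()
    return R.from_euler('xyz',a,degrees=True).as_matrix()
def pose(c,st=None):
    if 'hand_eye' in c:
        T=np.eye(4);T[:3,:3]=rot(st['eef_rot']);T[:3,3]=st['tcp_pos'];return T@np.array(c['hand_eye'])
    T=np.eye(4);T[:3,:3]=rot(c['attitude']);T[:3,3]=c['position'];return T
def rays(c,T,px):
    K=np.array([[c['fx'],0,c['cx']],[0,c['fy'],c['cy']],[0,0,1]])
    u=cv2.undistortPoints(np.array(px,float).reshape(-1,1,2),K,np.array(c['dist_coeffs'],float)).reshape(-1,2)
    return np.c_[u[:,0],-u[:,1],-np.ones(len(u))]@T[:3,:3].T
def atz(c,T,px,z):
    d=rays(c,T,px); return T[:3,3]+d*((z-T[2,3])/d[:,2])[:,None]
def cloud(c,T):
    h,w=c['range_z'].shape; v,u=np.mgrid[:h,:w]
    d=rays(c,T,np.c_[u.ravel(),v.ravel()])
    return (T[:3,3]+d*c['range_z'].ravel()[:,None]).reshape(h,w,3)
E
python3 - <<'E'
from h import *
st=r.get_state(); print(st)
for n in ['scene','top']:
    c=r.capture(n); save(c,n+'0'); T=pose(c); print(n,c['position'],c['attitude'],c['dist_coeffs'])
    P=cloud(c,T)
    for k in ['wedge','hinge','dial','tooth','wedge_grip','dial_mark','dial_grip','tail','well','cover','soapstone_bowl','pit_template','bone_burnisher','hardwood_block']:
        if k in('wedge','cover','soapstone_bowl','pit_template','bone_burnisher','hardwood_block'):
            print(k,[(np.round(b['extent']),round(b['conf'],2)) for b in r.boxes_of(k,n)])
        else:
            for b in r.tip_of(k,n):
                u,v=np.round(b['at']).astype(int); print(k,np.round(b['at'],1),round(b['conf'],2), P[min(max(v,0),419),min(max(u,0),559)])
E
```

```text
{'time_s': 0.0, 'joints': array([-55.0538,  20.5912,   0.6342,  -0.0186, -70.1367, -16.5059]), 'qd': array([ 0.0301,  0.0486,  0.0174, -0.0403, -0.0821,  0.0273]), 'joint_torque': array([ -0.0005, -58.2715,  29.3052,   6.9968,   0.0068,  -0.0002]), 'tcp_pos': array([ 0.2133, -0.6399,  0.2256]), 'eef_rot': array([ 179.9052,   -0.0099, -161.566 ]), 'contact_force': array([0.9518, 0.3059, 0.7831]), 'moment': array([ 0.0047,  0.0087, -0.0317]), 'gripper_force': 0.0, 'gripper_width': 0.08772135474734695}
scene [ 0.9822 -0.4021  0.9514] [33.3154  0.65   52.447 ] [0.0066 0.     0.     0.     0.    ]
wedge [(array([204., 164., 222., 226.]), 0.72), (array([163., 220., 184., 249.]), 0.62)]
hinge [311.8 246.7] 0.77 [ 0.6325 -0.0464  0.0825]Traceback (most recent call last):
  File "<stdin>", line 10, in <module>
ValueError: it knows: bone_burnisher, dial_grip, dial_mark, hardwood_block, hinge, packing, pit_template, soapstone_bowl, tail, tooth, wedge, wedge_grip, wedge_nose, well
```

Run:
```python
from h import *
for n in ['scene','top']:
    c=r.capture(n); save(c,n+'0'); T=pose(c); print(n,c['position'],c['attitude'])
    P=cloud(c,T)
    for k in ['wedge','soapstone_bowl','pit_template','bone_burnisher','hardwood_block']:
            print(k,[(np.round(b['extent']),round(b['conf'],2)) for b in r.boxes_of(k,n)])
    for k in ['hinge','tooth','wedge_grip','dial_mark','dial_grip','tail','well']:
            for b in r.tip_of(k,n):
                u,v=np.round(b['at']).astype(int); print(k,np.round(b['at'],1),round(b['conf'],2), P[min(max(v,0),419),min(max(u,0),559)])
```

```text
scene [ 0.9822 -0.4021  0.9514] [33.3154  0.65   52.447 ]
wedge [(array([205., 166., 223., 227.]), 0.87), (array([111., 236., 131., 261.]), 0.85), (array([115., 316., 168., 357.]), 0.23)]
soapstone_bowl [(array([335., 117., 377., 154.]), 0.83)]
pit_template [(array([187., 278., 288., 363.]), 0.89)]
bone_burnisher []
hardwood_block []
hinge [312.8 246.8] 0.74 [ 0.6334 -0.0443  0.0814]
hinge [436.9 202.8] 0.17 [0.6945 0.2943 0.0117]
tooth [314.2 244.7] 0.25 [ 0.6304 -0.039   0.08  ]
wedge_grip [167.4 229.3] 0.95 [ 0.4372 -0.2696  0.1266]
wedge_grip [208.8 182.6] 0.95 [ 0.4152 -0.1483  0.1596]
dial_grip [352.6 145.2] 0.44 [ 0.9822 -0.4021  0.9514]
tail [323.8 255.7] 0.81 [ 0.6704 -0.0479  0.1001]
well [319.5 275.7] 0.96 [ 0.6902 -0.073   0.0727]
top [ 0.4307 -0.0358  1.147 ] [  4.6649  -1.0037 -91.5288]
wedge [(array([364., 251., 387., 264.]), 0.55), (array([410., 279., 429., 289.]), 0.45)]
soapstone_bowl [(array([ 99., 235., 156., 290.]), 0.95), (array([228., 115., 305., 250.]), 0.49)]
pit_template [(array([336., 123., 389., 212.]), 0.97)]
bone_burnisher [(array([ 90., 136., 157., 162.]), 0.71)]
hardwood_block [(array([414., 178., 457., 222.]), 0.9)]
hinge [268.8 162.5] 0.95 [ 0.6331 -0.0405  0.0856]
tooth [272.8 145.6] 0.29 [ 0.6639 -0.0498  0.1031]
wedge_grip [320.  269.5] 0.71 [ 0.4011 -0.1346  0.1669]
wedge_grip [375.9 255.2] 0.67 [ 0.4274 -0.2528  0.134 ]
wedge_grip [417.5 282.7] 0.66 [ 0.3662 -0.3481  0.0911]
tail [273.5 149.2] 0.86 [ 0.6579 -0.0518  0.1009]
well [273.7 156.6] 0.84 [ 0.6419 -0.0514  0.0949]
well [272.5 156.4] 0.5 [ 0.6448 -0.0472  0.0916]
```

View pics/scene0.png

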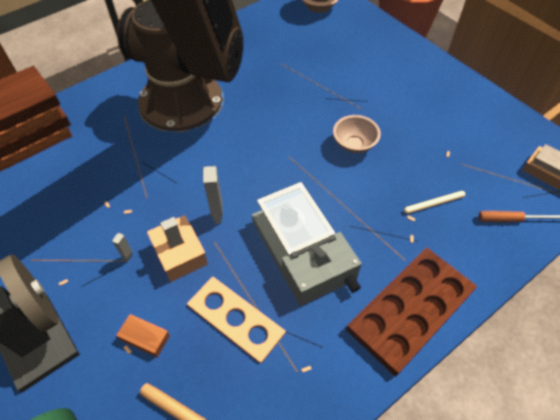

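View pics/top0.png

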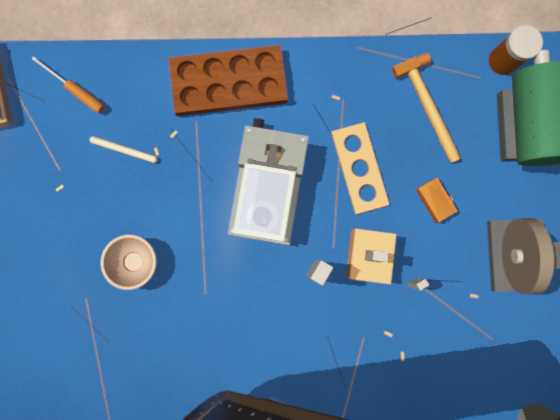

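The scene view shows three steel wedges: a tall one at (213,195), a small one at (122,248), and the middle-sized one standing in the cedar block at (172,232). That one is at (376,256) in the top view. The console's tower and well are near (273,150) in the top view, with the dial under the cover near (262,214).

Run:
```python
from h import *
def rect(Q,n):
    if len(Q)<20: print(n,len(Q)); return
    (c,s,a)=cv2.minAreaRect((Q[:,:2]*1000).astype(np.float32)); print(n,len(Q),'c',np.round(c,1),'size',np.round(s,1),'ang',round(a,2),'z',np.median(Q[:,2]),Q[:,2].min())
for n in ['top','scene']:
    c=r.capture(n); P=cloud(c,pose(c)).reshape(-1,3)
    def sel(x0,x1,y0,y1,z0,z1): return P[(P[:,0]>x0)&(P[:,0]<x1)&(P[:,1]>y0)&(P[:,1]<y1)&(P[:,2]>z0)&(P[:,2]<z1)]
    print(n)
    rect(sel(.45,.78,-.14,.05,.068,.082),'tower/cover')
    rect(sel(.635,.78,-.14,.05,.068,.079),'tower')
    rect(sel(.45,.78,-.14,.06,.024,.036),'panel')
    rect(sel(.45,.78,-.14,.06,.022,.13),'all')
    rect(sel(.35,.5,-.34,-.19,.045,.065),'block')
    q=sel(.35,.5,-.34,-.19,.1,.2); print(np.sort(q[:,2])[-20::5]); rect(q[q[:,2]>.122],'wedgetop')
c=cv2.imread('pics/top0.png');
```

```text
top
tower/cover 3244 c [589.5 -34.6] size [140.1 237.4] ang 78.86 z 0.07777922541448457 0.06821644338014576
tower 1642 c [664.8 -49.5] size [141.3  83.1] ang 80.0 z 0.07586061648791742 0.06821644338014576
panel 962 c [618.5 -24.8] size [323.7 165.8] ang 0.28 z 0.03091894471913126 0.0241992601770864
all 7049 c [618.5 -33.7] size [323.7 183.6] ang 0.28 z 0.08045367658743396 0.022063046163358413
block 1866 c [ 425.8 -262.6] size [ 91.1 109.9] ang 81.14 z 0.05586108335099538 0.04528631734573452
[0.1326 0.1328 0.1331 0.1334]
wedgetop 150 c [ 425.6 -262.4] size [30.3 19.7] ang 81.41 z 0.13037623227725148 0.12229586187017705
scene
tower/cover 4247 c [592.  -33.4] size [141.6 240.3] ang 78.64 z 0.07760421654852656 0.0681180076868384
tower 1966 c [667.1 -47.9] size [141.6  86.9] ang 79.37 z 0.07448130466829311 0.0681180076868384
panel 938 c [639.8 -67.4] size [347.5 145.1] ang 19.56 z 0.02948219031487742 0.024034611152215835
all 7133 c [621.  -10.4] size [198.5 292.3] ang 78.72 z 0.07661186770565875 0.02205472210282511
block 1557 c [ 429.2 -260. ] size [ 90.  113.7] ang 81.25 z 0.05436822828165555 0.04502354117338492
[0.1306 0.1311 0.1317 0.1326]
wedgetop 148 c [ 430.8 -260.2] size [29.8 21.4] ang 79.44 z 0.12923232449714744 0.12202165584633373
```

```bash
cat >> h.py <<'E'
def goto(p,yaw=None):
    "shares to reach TCP p, tool straight down with yaw (deg)"
    st=r.get_state(); A=rot(st['eef_rot']); t=A.T@(np.array(p)-st['tcp_pos'])/.5
    B=R.from_euler('xyz',[180,0,yaw],degrees=True).as_matrix()
    print('pos',st['tcp_pos'],st['eef_rot'],'F',st['contact_force'],'t',round(st['time_s'],2),'w',round(st['gripper_width'],4))
    print('travel',np.round(t,4),'dr',np.round(R.from_matrix(A.T@B).as_rotvec()/2/np.pi,4))
E
python3 -c "
from h import *
goto([.428,-.261,.30],171)"
```

```text
pos [ 0.2135 -0.6403  0.2266] [-179.9977    0.0005 -161.5595] F [ 0.3301  0.7967 -0.2223] t 1.55 w 0.0874
travel [-0.647   0.584  -0.1469] dr [-0.      0.      0.0762]
```

jog_arm(
  travel=[
    [-0.02, 0.02, -0.12],
    [-0.1, 0.09, -0.147],
    [-0.18, 0.17, -0.147],
    [-0.26, 0.24, -0.147],
    [-0.35, 0.32, -0.147],
    [-0.44, 0.4, -0.147],
    [-0.52, 0.47, -0.147],
    [-0.6, 0.54, -0.147],
    [-0.647, 0.584, -0.147],
    [-0.647, 0.584, -0.147],
  ],
  dr=[
    [0, 0, 0.01],
    [0, 0, 0.02],
    [0, 0, 0.03],
    [0, 0, 0.04],
    [0, 0, 0.05],
    [0, 0, 0.06],
    [0, 0, 0.07],
    [0, 0, 0.076],
    [0, 0, 0.076],
    [0, 0, 0.076],
  ],
  claw=[1, 1, 1, 1, 1, 1, 1, 1, 1, 1],
  newtons=40,
)

```text
time_s: 2.8
tcp_pos: [0.4289, -0.2593, 0.3004]
eef_rot: [180.0, 0.0, 171.3]
contact_force: [0.3, -0.9, -0.5]
gripper_width: 0.0874
gripper_force: 0.0
```

Run:
```python
from h import *
st=r.get_state(); c=r.capture('wrist'); save(c,'w1'); T=pose(c,st); P=cloud(c,T).reshape(-1,3)
print(st['tcp_pos'],st['eef_rot'],T)
print([(b['at'],b['conf']) for b in r.tip_of('wedge_grip','wrist')])
def rect(Q,n):
    (c,s,a)=cv2.minAreaRect((Q[:,:2]*1000).astype(np.float32)); print(n,len(Q),'c',np.round(c,1),'size',np.round(s,1),'ang',round(a,2),'z',np.median(Q[:,2]))
def sel(x0,x1,y0,y1,z0,z1): return P[(P[:,0]>x0)&(P[:,0]<x1)&(P[:,1]>y0)&(P[:,1]<y1)&(P[:,2]>z0)&(P[:,2]<z1)]
rect(sel(.35,.5,-.34,-.19,.05,.06),'block'); rect(sel(.39,.47,-.30,-.22,.12,.14),'top')
```

```text
[ 0.4289 -0.2593  0.3004] [179.9922   0.0444 171.2619] [[ 0.1523 -0.9565 -0.249   0.3628]
 [ 0.9883  0.1477  0.0374 -0.2502]
 [ 0.001  -0.2518  0.9678  0.4589]
 [ 0.      0.      0.      1.    ]]
[([171.9, 131.2], 0.81), ([409.4, 128.8], 0.73)]
block 7107 c [ 426.8 -262. ] size [ 90.3 109.6] ang 81.13 z 0.055458441837632266
top 772 c [ 425.8 -262.1] size [29.9 19.5] ang 81.31 z 0.1302759393368526
```

View pics/w1.png

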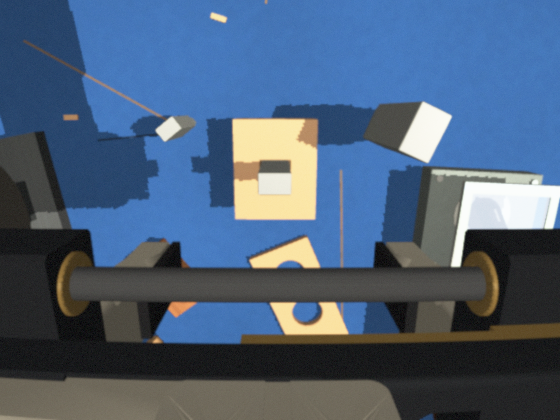

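The wrist view shows the cedar block with the middle wedge's top face at (274,183). The fingers are aligned with its width and both sides are clear. I'll descend and grip.

jog_arm(
  travel=[
    [0.004, -0.006, 0.09],
    [0.004, -0.006, 0.19],
    [0.004, -0.006, 0.28],
    [0.004, -0.006, 0.36],
    [0.004, -0.006, 0.41],
    [0.004, -0.006, 0.423],
    [0.004, -0.006, 0.423],
    [0.004, -0.006, 0.423],
    [0.004, -0.006, 0.423],
    [0.004, -0.006, 0.423],
  ],
  dr=[
    [0, 0, 0],
    [0, 0, 0],
    [0, 0, 0],
    [0, 0, 0],
    [0, 0, 0],
    [0, 0, 0],
    [0, 0, 0],
    [0, 0, 0],
    [0, 0, 0],
    [0, 0, 0],
  ],
  claw=[1, 1, 1, 1, 1, 1, 1, 0.2, 0, 0],
  newtons=55,
)

```text
time_s: 4.15
tcp_pos: [0.4259, -0.2637, 0.0892]
eef_rot: [-180.0, 0.1, 171.1]
contact_force: [0.1, 0.4, 0.2]
gripper_width: 0.063
gripper_force: 0.0
```

```bash
python3 -c "
from h import *
print(r.get_state())"
```

```text
{'time_s': 4.15, 'joints': array([ -9.2499,  12.1447, -31.4566,   0.0013, -46.3307, -89.6651]), 'qd': array([ 0.0225,  0.2368, -0.2742, -0.014 ,  0.0223, -0.0331]), 'joint_torque': array([ -0.0388, -39.8538,  22.549 ,   5.3666,  -0.0794,   0.0009]), 'tcp_pos': array([ 0.4259, -0.2637,  0.0892]), 'eef_rot': array([-179.9986,    0.0679,  171.0859]), 'contact_force': array([0.0581, 0.4481, 0.1836]), 'moment': array([-0.0329,  0.0202, -0.0553]), 'gripper_force': 0.0, 'gripper_width': 0.06303291295942921}
```

jog_arm(
  travel=[
    [0, 0.003, 0],
    [0, 0.003, 0],
    [0, 0.003, 0],
    [0, 0.003, 0],
    [0, 0.003, 0],
    [0, 0.003, 0],
    [0, 0.003, 0],
    [0, 0.003, 0],
    [0, 0.003, 0],
    [0, 0.003, 0],
  ],
  dr=[
    [0, 0, 0],
    [0, 0, 0],
    [0, 0, 0],
    [0, 0, 0],
    [0, 0, 0],
    [0, 0, 0],
    [0, 0, 0],
    [0, 0, 0],
    [0, 0, 0],
    [0, 0, 0],
  ],
  claw=[0, 0, 0, 0, 0, 0, 0, 0, 0, 0],
  newtons=55,
)

```text
time_s: 5.4
tcp_pos: [0.4258, -0.2622, 0.0885]
eef_rot: [180.0, -0.0, 171.1]
contact_force: [0.9, -0.3, -1.2]
gripper_width: 0.0293
gripper_force: 55.0
```

jog_arm(
  travel=[
    [0, 0.003, -0.02],
    [0, 0.003, -0.06],
    [0, 0.003, -0.12],
    [0, 0.003, -0.19],
    [0, 0.003, -0.27],
    [0, 0.003, -0.35],
    [0, 0.003, -0.4],
    [0, 0.003, -0.423],
    [0, 0.003, -0.423],
    [0, 0.003, -0.423],
  ],
  dr=[
    [0, 0, 0],
    [0, 0, 0],
    [0, 0, 0],
    [0, 0, 0],
    [0, 0, 0],
    [0, 0, 0],
    [0, 0, 0],
    [0, 0, 0],
    [0, 0, 0],
    [0, 0, 0],
  ],
  claw=[0, 0, 0, 0, 0, 0, 0, 0, 0, 0],
)

```text
time_s: 6.65
tcp_pos: [0.4253, -0.2603, 0.2986]
eef_rot: [180.0, -0.1, 171.1]
contact_force: [0.2, -0.5, -4.6]
gripper_width: 0.0296
gripper_force: 55.0
```

```bash
python3 -c "
from h import *
goto([.56,-.03,.30],168.9);print(r.get_state()['gripper_force'])"
```

```text
pos [ 0.4253 -0.2603  0.2986] [179.9653  -0.1345 171.0723] F [ 0.2487 -0.5174 -4.5777] t 6.65 w 0.0296
travel [-0.1946  0.4969 -0.0029] dr [ 0.0001 -0.0004  0.006 ]
54.98451769351959
```

jog_arm(
  travel=[
    [-0.02, 0.05, -0.003],
    [-0.06, 0.15, -0.003],
    [-0.1, 0.25, -0.003],
    [-0.14, 0.36, -0.003],
    [-0.18, 0.45, -0.003],
    [-0.195, 0.49, -0.003],
    [-0.195, 0.497, -0.003],
    [-0.195, 0.497, -0.003],
    [-0.195, 0.497, -0.003],
    [-0.195, 0.497, -0.003],
  ],
  dr=[
    [0, 0, 0],
    [0, 0, 0.002],
    [0, 0, 0.004],
    [0, 0, 0.006],
    [0, 0, 0.006],
    [0, 0, 0.006],
    [0, 0, 0.006],
    [0, 0, 0.006],
    [0, 0, 0.006],
    [0, 0, 0.006],
  ],
  claw=[0, 0, 0, 0, 0, 0, 0, 0, 0, 0],
)

```text
time_s: 7.9
tcp_pos: [0.5605, -0.0311, 0.3018]
eef_rot: [180.0, 0.0, 168.9]
contact_force: [-0.4, 0.1, -3.2]
gripper_width: 0.0298
gripper_force: 55.0
```

Run:
```python
from h import *
st=r.get_state(); c=r.capture('wrist'); save(c,'w2'); T=pose(c,st); P3=cloud(c,T); P=P3.reshape(-1,3)
print(st['tcp_pos'],st['eef_rot'])
z={'well':.075,'hinge':.08,'tail':.1,'dial_grip':.075}
for k in z:
    print(k,[(np.round(b['at']),round(b['conf'],2),P3[int(b['at'][1]),int(b['at'][0])]) for b in r.tip_of(k,'wrist')])
def rect(Q,n):
    if len(Q)<10: return print(n,len(Q))
    (c,s,a)=cv2.minAreaRect((Q[:,:2]*1000).astype(np.float32)); print(n,len(Q),'c',np.round(c,1),'size',np.round(s,1),'ang',round(a,2),'z',np.median(Q[:,2]))
def sel(x0,x1,y0,y1,z0,z1): return P[(P[:,0]>x0)&(P[:,0]<x1)&(P[:,1]>y0)&(P[:,1]<y1)&(P[:,2]>z0)&(P[:,2]<z1)]
rect(sel(.45,.78,-.14,.05,.07,.09),'tower/cover'); rect(sel(.65,.78,-.14,.05,.07,.079),'tower')
rect(sel(.65,.68,-.07,-.03,.085,.12),'tail')
```

```text
[ 0.5605 -0.0311  0.3018] [179.9899   0.0188 168.8533]
well []
hinge []
tail []
dial_grip []
tower/cover 15250 c [553.7 -28.4] size [140.3 163.6] ang 78.84 z 0.08219203285981463
tower 0
tail 0
```

View pics/w2.png

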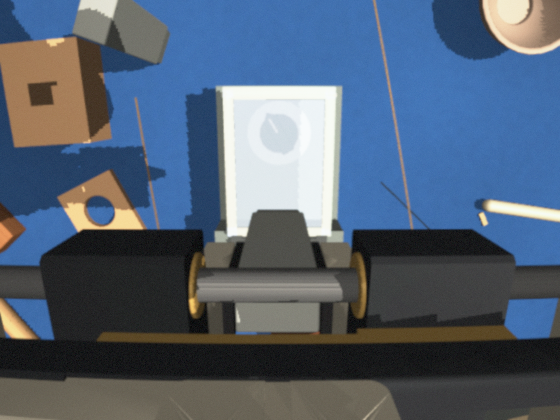

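The wrist camera looks toward -x: the cover is at (280,160) with the dial under it at (280,130), and the well is hidden behind the gripper. I'll move past the well to look back at it.

jog_arm(
  travel=[
    [-0.05, 0, 0],
    [-0.14, 0, 0],
    [-0.22, 0, 0],
    [-0.3, 0, 0],
    [-0.37, 0, 0],
    [-0.4, 0, 0],
    [-0.4, 0, 0],
    [-0.4, 0, 0],
    [-0.4, 0, 0],
    [-0.4, 0, 0],
  ],
  dr=[
    [0, 0, 0],
    [0, 0, 0],
    [0, 0, 0],
    [0, 0, 0],
    [0, 0, 0],
    [0, 0, 0],
    [0, 0, 0],
    [0, 0, 0],
    [0, 0, 0],
    [0, 0, 0],
  ],
  claw=[0, 0, 0, 0, 0, 0, 0, 0, 0, 0],
)

```text
time_s: 9.4
tcp_pos: [0.7568, -0.0686, 0.3023]
eef_rot: [180.0, 0.0, 168.9]
contact_force: [-0.3, 0.2, -4.3]
gripper_width: 0.0298
gripper_force: 55.0
```

Run:
```python
from h import *
st=r.get_state(); c=r.capture('wrist'); save(c,'w3'); T=pose(c,st); P3=cloud(c,T); P=P3.reshape(-1,3)
print(st['tcp_pos'],st['eef_rot'])
for k in ['well','hinge','tail']:
    print(k,[(np.round(b['at']),round(b['conf'],2),P3[int(b['at'][1]),int(b['at'][0])]) for b in r.tip_of(k,'wrist')])
def rect(Q,n):
    if len(Q)<10: return print(n,len(Q))
    (c,s,a)=cv2.minAreaRect((Q[:,:2]*1000).astype(np.float32)); print(n,len(Q),'c',np.round(c,1),'size',np.round(s,1),'ang',round(a,2),'z',np.median(Q[:,2]))
def sel(x0,x1,y0,y1,z0,z1): return P[(P[:,0]>x0)&(P[:,0]<x1)&(P[:,1]>y0)&(P[:,1]<y1)&(P[:,2]>z0)&(P[:,2]<z1)]
rect(sel(.45,.78,-.14,.05,.07,.09),'tower/cover'); rect(sel(.62,.78,-.14,.05,.07,.079),'tower')
# in console frame: tower-top points with holes -> well
a=np.radians(-11.1); ex=np.array([np.cos(a),np.sin(a)]); ey=np.array([-ex[1],ex[0]]); w=np.array([.664,-.0485])
G=np.zeros((80,90,3),np.uint8)
d=P[:,:2]-w; u=d@ex*1000; v=d@ey*1000
for (lo,hi,ch) in [(.0,.068,0),(.068,.079,1),(.079,.13,2)]:
    m=(P[:,2]>lo)&(P[:,2]<hi)&(abs(u)<40)&(abs(v)<45); G[(u[m]+40).astype(int),(v[m]+45).astype(int),ch]=255
cv2.imwrite('pics/g3.png',np.hstack([cv2.resize(G,(450,400),interpolation=0)]))
m=(P[:,2]<.066)&(abs(u)<25)&(abs(v)<25); print('hole u',np.percentile(u[m],[1,5,50,95,99]),'v',np.percentile(v[m],[1,5,50,95,99]),m.sum())
m=(P[:,2]>.084)&(abs(u)<25)&(abs(v)<20); print('tail v',np.percentile(v[m],[1,50,99]),'u',np.percentile(u[m],[1,99]),P[m][:,2].max())
```

```text
[ 0.7568 -0.0686  0.3023] [179.9817   0.0473 168.9374]
well [(array([274.,  83.]), 0.93, array([ 0.6669, -0.0545,  0.1056]))]
hinge [(array([278.,  40.]), 0.63, array([ 0.6282, -0.0442,  0.0847]))]
tail [(array([277.,  81.]), 0.74, array([ 0.6653, -0.0524,  0.1028])), (array([281.,  79.]), 0.64, array([ 0.6654, -0.0477,  0.1041])), (array([555.,  52.]), 0.42, array([0.6828, 0.2772, 0.0161]))]
tower/cover 15518 c [648.9 -47.5] size [140.8 115.8] ang 78.86 z 0.07607932828080088
tower 9775 c [664.  -50.5] size [140.9  85.4] ang 79.22 z 0.07544978410016939
hole u [-23.468  -17.3258  -4.1156   6.3429   6.9504] v [-19.2927 -19.2234  -1.4126  16.1005  16.1609] 576
tail v [-9.1875 -1.7084  5.8061] u [-24.5692   5.4499] 0.10559404806418482
```

View pics/w3.png

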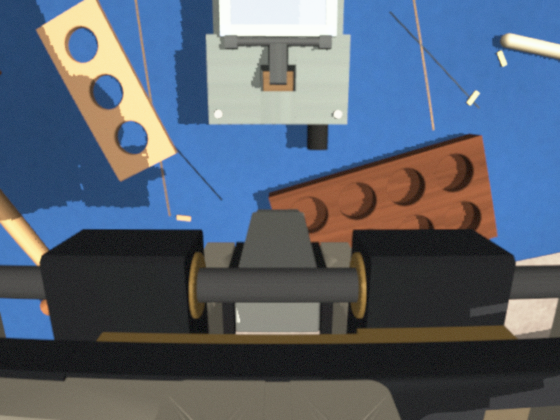

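View pics/g3.png

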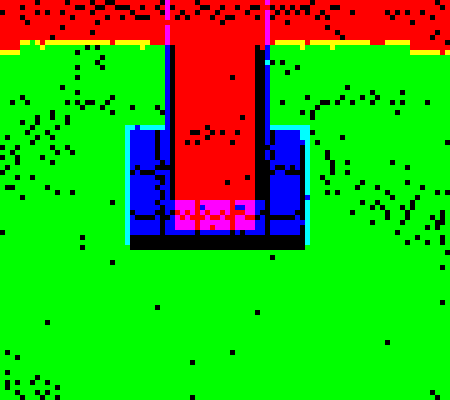

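The wrist view shows the well mouth around (279,80) with the tail at (278,62) over it. The depth grid puts the well centre at (0.6615,-0.0497) with a 24 x 36 mm opening, which agrees with the tower edges. Next I'll go above it.

```bash
python3 -c "
from h import *
goto([.663,-.05,.195],168.87);print(r.get_state()['joints'])"
```

```text
pos [ 0.757  -0.0687  0.3019] [179.9921   0.0195 168.9208] F [-0.0826 -1.0111 -4.1196] t 9.6 w 0.0298
travel [0.1918 0.0006 0.2137] dr [0.     0.0001 0.0001]
[   9.4283   27.195    20.5101   -0.0006  -83.2941 -110.5075]
```

jog_arm(
  travel=[
    [0.05, 0, 0],
    [0.11, 0, 0],
    [0.16, 0, 0],
    [0.192, 0, 0.03],
    [0.192, 0, 0.1],
    [0.192, 0, 0.16],
    [0.192, 0, 0.2],
    [0.192, 0, 0.214],
    [0.192, 0, 0.214],
    [0.192, 0, 0.214],
  ],
  dr=[
    [0, 0, 0],
    [0, 0, 0],
    [0, 0, 0],
    [0, 0, 0],
    [0, 0, 0],
    [0, 0, 0],
    [0, 0, 0],
    [0, 0, 0],
    [0, 0, 0],
    [0, 0, 0],
  ],
  claw=[0, 0, 0, 0, 0, 0, 0, 0, 0, 0],
  newtons=60,
)

```text
time_s: 10.85
tcp_pos: [0.6637, -0.0503, 0.1959]
eef_rot: [180.0, 0.1, 168.9]
contact_force: [0.7, 0.2, -4.0]
gripper_width: 0.0297
gripper_force: 60.0
```

```bash
python3 -c "
from h import *
goto([.663,-.05,.195],168.87)"
```

```text
pos [ 0.6637 -0.0503  0.1959] [179.9766   0.1078 168.9285] F [ 0.673   0.1616 -4.0411] t 10.85 w 0.0297
travel [0.0014 0.0003 0.0017] dr [0.0001 0.0003 0.0002]
```

jog_arm(
  travel=[
    [0.001, 0, 0.01],
    [0.001, 0, 0.02],
    [0.001, 0, 0.03],
    [0.001, 0, 0.038],
    [0.001, 0, 0.044],
    [0.001, 0, 0.05],
    [0.001, 0, 0.056],
    [0.001, 0, 0.062],
    [0.001, 0, 0.068],
    [0.001, 0, 0.068],
  ],
  dr=[
    [0, 0, 0],
    [0, 0, 0],
    [0, 0, 0],
    [0, 0, 0],
    [0, 0, 0],
    [0, 0, 0],
    [0, 0, 0],
    [0, 0, 0],
    [0, 0, 0],
    [0, 0, 0],
  ],
  claw=[0, 0, 0, 0, 0, 0, 0, 0, 0, 0],
)

```text
time_s: 12.1
tcp_pos: [0.666, -0.0506, 0.1634]
eef_rot: [180.0, 0.5, 169.0]
contact_force: [4.2, -1.8, 5.7]
gripper_width: 0.0298
gripper_force: 60.0
```

jog_arm(
  travel=[
    [0.004, 0, 0.003],
    [0.005, 0, 0.008],
    [0.005, 0, 0.014],
    [0.005, 0, 0.02],
    [0.005, 0, 0.026],
    [0.005, 0, 0.032],
    [0.005, 0, 0.038],
    [0.005, 0, 0.044],
    [0.005, 0, 0.05],
    [0.005, 0, 0.05],
  ],
  dr=[
    [0, 0, 0],
    [0, 0, 0],
    [0, 0, 0],
    [0, 0, 0],
    [0, 0, 0],
    [0, 0, 0],
    [0, 0, 0],
    [0, 0, 0],
    [0, 0, 0],
    [0, 0, 0],
  ],
  claw=[0, 0, 0, 0, 0, 0, 0, 0, 0, 0],
)

```text
time_s: 13.35
tcp_pos: [0.6628, -0.0499, 0.1381]
eef_rot: [180.0, 0.4, 169.0]
contact_force: [2.5, -0.0, 6.7]
gripper_width: 0.0297
gripper_force: 60.0
```

jog_arm(
  travel=[
    [0, 0, 0.006],
    [0, 0, 0.012],
    [0, 0, 0.018],
    [0, 0, 0.024],
    [0, 0, 0.03],
    [0, 0, 0.036],
    [0, 0, 0.042],
    [0, 0, 0.047],
    [0, 0, 0.05],
    [0, 0, 0.05],
  ],
  dr=[
    [0, 0, 0],
    [0, 0, 0],
    [0, 0, 0],
    [0, 0, 0],
    [0, 0, 0],
    [0, 0, 0],
    [0, 0, 0],
    [0, 0, 0],
    [0, 0, 0],
    [0, 0, 0],
  ],
  claw=[0, 0, 0, 0, 0, 0, 0, 0, 0, 0],
)

```text
time_s: 14.6
tcp_pos: [0.6628, -0.0497, 0.1115]
eef_rot: [179.9, 0.3, 169.0]
contact_force: [7.0, -1.6, 0.3]
gripper_width: 0.0296
gripper_force: 60.0
```

```bash
python3 -c "
from h import *
s=r.get_state();print(s['tcp_pos'],s['eef_rot'],s['contact_force'],s['moment'])"
```

```text
[ 0.6628 -0.0497  0.1115] [179.9436   0.3098 168.9542] [ 7.047  -1.587   0.2731] [-0.7161 -3.2075 -0.0127]
```

jog_arm(
  travel=[
    [0, 0, 0.004],
    [0, 0, 0.008],
    [0, 0, 0.012],
    [0, 0, 0.016],
    [0, 0, 0.019],
    [0, 0, 0.022],
    [0, 0, 0.024],
    [0, 0, 0.026],
    [0, 0, 0.026],
    [0, 0, 0.026],
  ],
  dr=[
    [0, 0, 0],
    [0, 0, 0],
    [0, 0, 0],
    [0, 0, 0],
    [0, 0, 0],
    [0, 0, 0],
    [0, 0, 0],
    [0, 0, 0],
    [0, 0, 0],
    [0, 0, 0],
  ],
  claw=[0, 0, 0, 0, 0, 0, 0, 0, 0, 0],
)

```text
time_s: 15.85
tcp_pos: [0.6629, -0.0497, 0.0986]
eef_rot: [179.9, 0.3, 169.0]
contact_force: [6.5, -0.8, 1.0]
gripper_width: 0.0296
gripper_force: 60.0
```

```bash
python3 -c "
from h import *
s=r.get_state();print(s['tcp_pos'],s['eef_rot'],s['contact_force'],s['moment'])"
```

```text
[ 0.6629 -0.0497  0.0986] [179.9436   0.3098 168.9555] [ 6.5056 -0.7929  1.0431] [-0.6401 -3.0342 -0.0098]
```

jog_arm(
  travel=[
    [0, 0, 0.0005],
    [0, 0, 0.001],
    [0, 0, 0.0015],
    [0, 0, 0.002],
    [0, 0, 0.0025],
    [0, 0, 0.003],
    [0, 0, 0.0035],
    [0, 0, 0.004],
    [0, 0, 0.004],
    [0, 0, 0.004],
  ],
  dr=[
    [0, 0, 0],
    [0, 0, 0],
    [0, 0, 0],
    [0, 0, 0],
    [0, 0, 0],
    [0, 0, 0],
    [0, 0, 0],
    [0, 0, 0],
    [0, 0, 0],
    [0, 0, 0],
  ],
  claw=[0, 0, 0, 0, 0, 0, 0, 0, 0, 0],
)

```text
time_s: 17.1
tcp_pos: [0.6628, -0.0497, 0.0966]
eef_rot: [179.9, 0.3, 169.0]
contact_force: [6.7, -0.6, 1.5]
gripper_width: 0.0294
gripper_force: 60.0
```

jog_arm(
  travel=[
    [0, 0, 0.0005],
    [0, 0, 0.001],
    [0, 0, 0.0015],
    [0, 0, 0.002],
    [0, 0, 0.0025],
    [0, 0, 0.003],
    [0, 0, 0.0035],
    [0, 0, 0.004],
    [0, 0, 0.004],
    [0, 0, 0.004],
  ],
  dr=[
    [0, 0, 0],
    [0, 0, 0],
    [0, 0, 0],
    [0, 0, 0],
    [0, 0, 0],
    [0, 0, 0],
    [0, 0, 0],
    [0, 0, 0],
    [0, 0, 0],
    [0, 0, 0],
  ],
  claw=[0, 0, 0, 0, 0, 0, 0, 0, 0, 0],
)

```text
time_s: 18.35
tcp_pos: [0.6627, -0.0497, 0.0946]
eef_rot: [179.9, 0.3, 169.0]
contact_force: [6.2, -1.7, 2.1]
gripper_width: 0.0297
gripper_force: 60.0
```

jog_arm(
  travel=[
    [0, 0, 0.0005],
    [0, 0, 0.001],
    [0, 0, 0.0015],
    [0, 0, 0.002],
    [0, 0, 0.0025],
    [0, 0, 0.003],
    [0, 0, 0.0035],
    [0, 0, 0.004],
    [0, 0, 0.004],
    [0, 0, 0.004],
  ],
  dr=[
    [0, 0, 0],
    [0, 0, 0],
    [0, 0, 0],
    [0, 0, 0],
    [0, 0, 0],
    [0, 0, 0],
    [0, 0, 0],
    [0, 0, 0],
    [0, 0, 0],
    [0, 0, 0],
  ],
  claw=[0, 0, 0, 0, 0, 0, 0, 0, 0, 0],
)

```text
time_s: 19.6
tcp_pos: [0.6628, -0.0498, 0.093]
eef_rot: [180.0, 0.3, 169.0]
contact_force: [5.5, -1.2, 3.7]
gripper_width: 0.0295
gripper_force: 60.1
```

jog_arm(
  travel=[
    [0, 0, 0.0005],
    [0, 0, 0.001],
    [0, 0, 0.0015],
    [0, 0, 0.002],
    [0, 0, 0.0025],
    [0, 0, 0.003],
    [0, 0, 0.003],
    [0, 0, 0.003],
    [0, 0, 0.003],
    [0, 0, 0.003],
  ],
  dr=[
    [0, 0, 0],
    [0, 0, 0],
    [0, 0, 0],
    [0, 0, 0],
    [0, 0, 0],
    [0, 0, 0],
    [0, 0, 0],
    [0, 0, 0],
    [0, 0, 0],
    [0, 0, 0],
  ],
  claw=[0, 0, 0, 0, 0, 0, 0, 0, 0, 0],
)

```text
time_s: 20.85
tcp_pos: [0.6629, -0.0497, 0.091]
eef_rot: [179.9, 0.3, 169.0]
contact_force: [7.1, -2.1, -0.2]
gripper_width: 0.0299
gripper_force: 60.0
```

jog_arm(
  travel=[
    [0, 0, 0.0005],
    [0, 0, 0.001],
    [0, 0, 0.0015],
    [0, 0, 0.002],
    [0, 0, 0.0025],
    [0, 0, 0.003],
    [0, 0, 0.0035],
    [0, 0, 0.004],
    [0, 0, 0.004],
    [0, 0, 0.004],
  ],
  dr=[
    [0, 0, 0],
    [0, 0, 0],
    [0, 0, 0],
    [0, 0, 0],
    [0, 0, 0],
    [0, 0, 0],
    [0, 0, 0],
    [0, 0, 0],
    [0, 0, 0],
    [0, 0, 0],
  ],
  claw=[0, 0, 0, 0, 0, 0, 0, 0, 0, 0],
)

```text
time_s: 22.1
tcp_pos: [0.663, -0.0497, 0.0891]
eef_rot: [179.9, 0.3, 169.0]
contact_force: [7.3, -1.0, 0.7]
gripper_width: 0.03
gripper_force: 60.1
```

jog_arm(
  travel=[
    [0, 0, 0.0005],
    [0, 0, 0.001],
    [0, 0, 0.0015],
    [0, 0, 0.002],
    [0, 0, 0.0025],
    [0, 0, 0.003],
    [0, 0, 0.0035],
    [0, 0, 0.004],
    [0, 0, 0.004],
    [0, 0, 0.004],
  ],
  dr=[
    [0, 0, 0],
    [0, 0, 0],
    [0, 0, 0],
    [0, 0, 0],
    [0, 0, 0],
    [0, 0, 0],
    [0, 0, 0],
    [0, 0, 0],
    [0, 0, 0],
    [0, 0, 0],
  ],
  claw=[0, 0, 0, 0, 0, 0, 0, 0, 0, 0],
)

```text
time_s: 23.35
tcp_pos: [0.663, -0.0497, 0.0874]
eef_rot: [179.9, 0.3, 169.0]
contact_force: [6.5, -1.6, 2.3]
gripper_width: 0.0298
gripper_force: 60.2
```

jog_arm(
  travel=[
    [0, 0, 0.0005],
    [0, 0, 0.001],
    [0, 0, 0.0015],
    [0, 0, 0.002],
    [0, 0, 0.0025],
    [0, 0, 0.003],
    [0, 0, 0.0035],
    [0, 0, 0.004],
    [0, 0, 0.004],
    [0, 0, 0.004],
  ],
  dr=[
    [0, 0, 0],
    [0, 0, 0],
    [0, 0, 0],
    [0, 0, 0],
    [0, 0, 0],
    [0, 0, 0],
    [0, 0, 0],
    [0, 0, 0],
    [0, 0, 0],
    [0, 0, 0],
  ],
  claw=[0, 0, 0, 0, 0, 0, 0, 0, 0, 0],
)

```text
time_s: 24.6
tcp_pos: [0.6631, -0.0497, 0.0873]
eef_rot: [179.9, 0.4, 169.0]
contact_force: [2.0, -0.4, 14.0]
gripper_width: 0.0294
gripper_force: 60.2
```

The packing is felt: the wedge stopped at TCP z 0.0873 and the vertical force rose by about 12 N. I'll release while still pressing lightly, then rise.

jog_arm(
  travel=[
    [0, 0, 0],
    [0, 0, 0],
    [0, 0, 0],
    [0, 0, 0],
    [0, 0, 0],
    [0, 0, 0],
    [0, 0, -0.004],
    [0, 0, -0.01],
    [0, 0, -0.04],
    [0, 0, -0.1],
  ],
  dr=[
    [0, 0, 0],
    [0, 0, 0],
    [0, 0, 0],
    [0, 0, 0],
    [0, 0, 0],
    [0, 0, 0],
    [0, 0, 0],
    [0, 0, 0],
    [0, 0, 0],
    [0, 0, 0],
  ],
  claw=[0.5, 0.6, 0.6, 0.6, 0.6, 0.6, 0.6, 0.6, 0.6, 0.6],
)

```text
time_s: 25.85
tcp_pos: [0.6586, -0.0499, 0.1321]
eef_rot: [-179.9, -0.3, 168.9]
contact_force: [0.5, 0.6, 0.6]
gripper_width: 0.0524
gripper_force: 0.0
```

Run:
```python
from h import *
s=r.get_state(); print(s['tcp_pos'],s['contact_force'],s['gripper_width'])
c=r.capture('scene'); save(c,'s4')
im=cv2.imread('pics/s4.png')[140:340,200:440]; cv2.imwrite('pics/s4c.png',cv2.resize(im,None,fx=3,fy=3,interpolation=cv2.INTER_CUBIC)[:600,:800])
```

```text
[ 0.6586 -0.0499  0.1321] [0.4876 0.5778 0.5939] 0.052401617903743744
```

View pics/s4c.png

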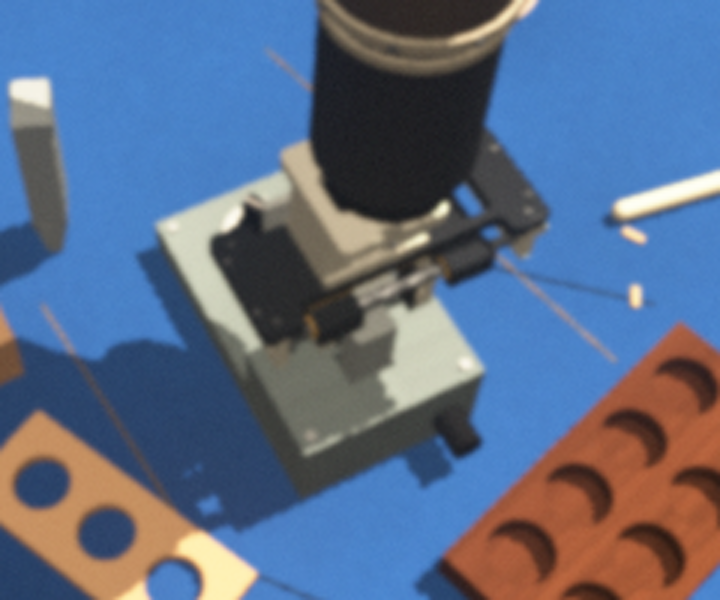

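The cover is up and the wedge stands in the well at about (370,345) in the crop. I'll rise clear and go look at the dial.

```bash
python3 -c "
from h import *
goto([.664,-.05,.31],168.87);goto([.56,-.03,.31],168.87)"
```

```text
pos [ 0.661  -0.05    0.1377] [-179.9898    0.1207  168.9432] F [ 1.4858 -0.1521  4.2247] t 25.9 w 0.0524
travel [-0.0067  0.0011 -0.3446] dr [-0.      0.0003  0.0002]
pos [ 0.661  -0.05    0.1377] [-179.9898    0.1207  168.9432] F [ 1.4858 -0.1521  4.2247] t 25.9 w 0.0524
travel [ 0.2051  0.0005 -0.345 ] dr [-0.      0.0003  0.0002]
```

jog_arm(
  travel=[
    [-0.004, 0, -0.08],
    [-0.006, 0, -0.16],
    [-0.006, 0, -0.24],
    [-0.006, 0, -0.31],
    [-0.006, 0, -0.345],
    [0.05, 0, -0.345],
    [0.12, 0, -0.345],
    [0.19, 0, -0.345],
    [0.205, 0, -0.345],
    [0.205, 0, -0.345],
  ],
  dr=[
    [0, 0, 0],
    [0, 0, 0],
    [0, 0, 0],
    [0, 0, 0],
    [0, 0, 0],
    [0, 0, 0],
    [0, 0, 0],
    [0, 0, 0],
    [0, 0, 0],
    [0, 0, 0],
  ],
  claw=[0.6, 0.6, 0.6, 0.6, 0.6, 0.6, 0.6, 0.6, 0.6, 0.6],
)

```text
time_s: 27.15
tcp_pos: [0.5592, -0.0299, 0.3062]
eef_rot: [-180.0, -0.0, 168.9]
contact_force: [0.1, 0.2, 0.5]
gripper_width: 0.0528
gripper_force: 0.0
```

Run:
```python
from h import *
st=r.get_state(); c=r.capture('wrist'); save(c,'w5'); T=pose(c,st); P3=cloud(c,T); P=P3.reshape(-1,3)
print(st['tcp_pos'],st['eef_rot'])
z={'dial_grip':.071,'dial_mark':.037,'tooth':.035,'hinge':.08}
for k in z:
    for b in r.tip_of(k,'wrist'): print(k,np.round(b['at'],1),round(b['conf'],2),atz(c,T,[b['at']],z[k])[0],P3[int(b['at'][1]),int(b['at'][0])])
def rect(Q,n):
    if len(Q)<10: return print(n,len(Q))
    (c,s,a)=cv2.minAreaRect((Q[:,:2]*1000).astype(np.float32)); print(n,len(Q),'c',np.round(c,1),'size',np.round(s,1),'ang',round(a,2),'z',np.median(Q[:,2]))
def near(z0,z1,rad): 
    return P[(np.hypot(P[:,0]-.5212,P[:,1]+.0222)<rad)&(P[:,2]>z0)&(P[:,2]<z1)]
rect(near(.067,.078,.03),'bar')
im=cv2.imread('pics/w5.png'); p=[int(v) for v in (280,130)]
cv2.imwrite('pics/w5c.png',cv2.resize(im[60:240,180:380],None,fx=3,fy=3,interpolation=cv2.INTER_CUBIC))
```

```text
[ 0.5592 -0.0299  0.3062] [-179.9942   -0.0286  168.9421]
dial_grip [279.3 135.1] 0.57 [ 0.5196 -0.0206  0.071 ] [ 0.5194 -0.0209  0.0714]
dial_mark [264.  111.5] 0.68 [ 0.4929 -0.0326  0.037 ] [ 0.4923 -0.0327  0.0318]
tooth [287. 109.] 0.84 [ 0.4952 -0.0069  0.035 ] [ 0.4952 -0.0069  0.0342]
hinge [277.9 240.1] 0.92 [ 0.6295 -0.0436  0.08  ] [ 0.6242 -0.0436  0.0943]
bar 500 c [520.9 -22.2] size [39.3 14.1] ang 21.14 z 0.07135715204522747
```

View pics/w5c.png

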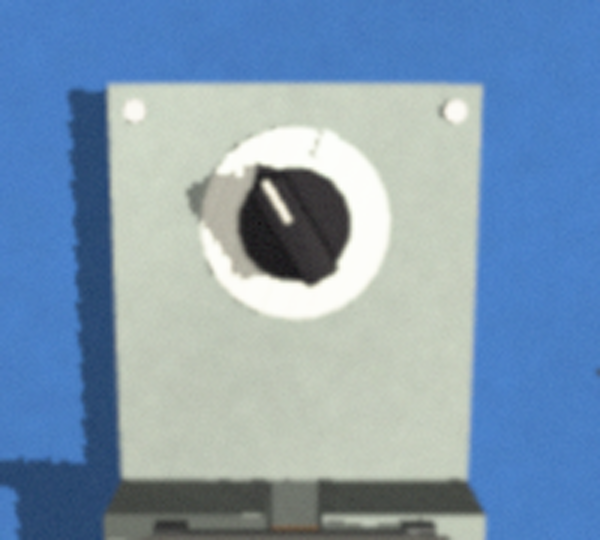

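The crop shows the pointer upper left at (265,175) and the tooth at about (319,145) on the white ring. The bar fit is 39 x 14 mm, centred at (0.521,-0.022) at 21.1°. I'll take a closer look for the tooth angle.

jog_arm(
  travel=[
    [0.02, 0, 0.03],
    [0.04, 0, 0.08],
    [0.05, 0, 0.13],
    [0.05, 0, 0.17],
    [0.05, 0, 0.18],
    [0.05, 0, 0.18],
    [0.05, 0, 0.18],
    [0.05, 0, 0.18],
    [0.05, 0, 0.18],
    [0.05, 0, 0.18],
  ],
  dr=[
    [0, 0, 0],
    [0, 0, 0],
    [0, 0, 0],
    [0, 0, 0],
    [0, 0, 0],
    [0, 0, 0],
    [0, 0, 0],
    [0, 0, 0],
    [0, 0, 0],
    [0, 0, 0],
  ],
  claw=[0.45, 0.45, 0.45, 0.45, 0.45, 0.45, 0.45, 0.45, 0.45, 0.45],
)

```text
time_s: 28.65
tcp_pos: [0.5349, -0.0252, 0.2168]
eef_rot: [180.0, 0.0, 168.9]
contact_force: [0.6, -0.5, -1.0]
gripper_width: 0.0396
gripper_force: 0.0
```

Run:
```python
from h import *
st=r.get_state(); c=r.capture('wrist'); save(c,'w6'); T=pose(c,st); P3=cloud(c,T); P=P3.reshape(-1,3)
print(st['tcp_pos'],st['eef_rot'])
def near(z0,z1,rad): 
    return P[(np.hypot(P[:,0]-.5212,P[:,1]+.0222)<rad)&(P[:,2]>z0)&(P[:,2]<z1)]
(ce,s,a)=cv2.minAreaRect((near(.067,.078,.03)[:,:2]*1000).astype(np.float32)); print('bar',ce,s,a)
z={'dial_mark':.037,'tooth':.035}
for k in z:
    for b in r.tip_of(k,'wrist'):
        p=atz(c,T,[b['at']],z[k])[0]; d=p[:2]*1000-ce; print(k,np.round(b['at'],1),round(b['conf'],2),p,'r',np.hypot(*d),'xaxis ang',np.degrees(np.arctan2(-d[1],-d[0])))
d=P[:,:2]*1000-np.array(ce); rr=np.hypot(*d.T); an=np.degrees(np.arctan2(-d[:,1],-d[:,0]))
m=(rr>28)&(rr<33)&(P[:,2]<.045)&(P[:,2]>.025)
for lo in range(-70,40,5):
    q=m&(an>=lo)&(an<lo+5); print(lo,q.sum(),np.round(np.median(P[q,2])*1000,2),end=' | ')
# rectified top-down of the ring plane z=.035, 4 px/mm
g=np.mgrid[-40:40:.2,-40:40:.2]; X=np.stack([ce[0]/1000-g[0]*-1e-3*-1, ce[1]/1000-g[1]/1000, np.full(g[0].shape,.035)],-1).reshape(-1,3)
Q=(X-T[:3,3])@T[:3,:3]; K=np.array([[c['fx'],0,c['cx']],[0,c['fy'],c['cy']],[0,0,1]])
px,_=cv2.projectPoints(Q*[1,-1,-1],np.zeros(3),np.zeros(3),K,np.array(c['dist_coeffs'],float)); px=px.reshape(400,400,2).astype(np.float32)
cv2.imwrite('pics/rect6.png',cv2.resize(cv2.remap(cv2.imread('pics/w6.png'),px[...,0],px[...,1],1),(600,600)))
```

```text
[ 0.5349 -0.0252  0.2168] [179.9915   0.0167 168.9189]
bar (520.4879150390625, -22.120756149291992) (40.00519943237305, 14.117499351501465) 20.043325424194336
dial_mark [262.2 145.1] 0.82 [ 0.4976 -0.0323  0.037 ] r 25.063053946618314 xaxis ang 24.02483620442757
tooth [291.5 135.8] 0.77 [ 0.4947 -0.0049  0.035 ] r 31.035556048699327 xaxis ang -33.749059116961284
-70 16 32.51 | -65 16 32.26 | -60 16 32.32 | -55 17 32.35 | -50 16 32.39 | -45 16 32.54 | -40 16 35.2 | -35 15 36.0 | -30 18 33.09 | -25 14 32.87 | -20 17 31.99 | -15 18 32.53 | -10 18 32.67 | -5 15 32.61 | 0 17 32.53 | 5 15 32.95 | 10 17 32.71 | 15 16 32.79 | 20 17 32.7 | 25 15 31.96 | 30 14 32.21 | 35 16 32.2 |
```

View pics/rect6.png

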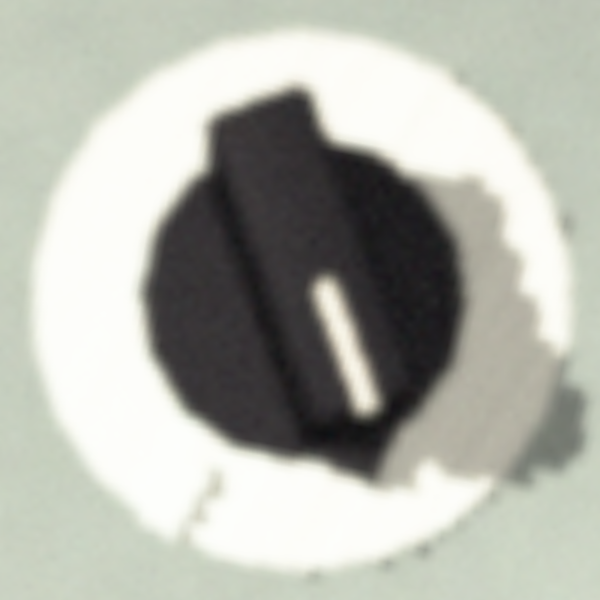

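Run:
```python
from h import *
Z=[];A=[];RR=[]
for i in range(6):
    st=r.get_state(); c=r.capture('wrist'); T=pose(c,st); P=cloud(c,T).reshape(-1,3)
    for b in r.tip_of('tooth','wrist')[:1]:
        p=atz(c,T,[b['at']],.035)[0]; d=p[:2]*1000-[520.7,-22.2]; print('tooth',np.hypot(*d),np.degrees(np.arctan2(-d[1],-d[0])))
    q=P[(np.hypot(P[:,0]-.5207,P[:,1]+.0222)<.03)&(P[:,2]>.067)&(P[:,2]<.078)]
    print('bar',cv2.minAreaRect((q[:,:2]*1000).astype(np.float32)))
    d=P[:,:2]*1000-[520.7,-22.2]; rr=np.hypot(*d.T); an=np.degrees(np.arctan2(-d[:,1],-d[:,0]))
    m=(rr>27)&(rr<36)&(P[:,2]<.045)&(P[:,2]>.025)&(an>-60)&(an<-10); Z+=list(P[m,2]*1000); A+=list(an[m])
Z=np.array(Z);A=np.array(A)
for lo in range(-50,-16,2):
    q=(A>=lo)&(A<lo+2); print(lo,q.sum(),round(Z[q].mean(),2),end=' | ')
w=np.clip(Z-34,0,None)*(A>-46)*(A<-20); print('\ncentroid',(w*A).sum()/w.sum())
goto([.5207,-.0222,.041],-69.4);print(st['joints'])
goto([.5207,-.0222,.041],110.6)
```

```text
tooth 30.47202320082692 -35.688855369048596
bar ((520.4702758789062, -22.138731002807617), (40.139068603515625, 14.131202697753906), 20.37465476989746)
tooth 30.401603106967375 -33.32837198396495
bar ((520.53515625, -22.140819549560547), (40.194522857666016, 14.083320617675781), 20.233858108520508)
tooth 30.851409370601743 -35.8522522726033
bar ((520.4212036132812, -22.134246826171875), (40.081199645996094, 14.1928071975708), 19.944257736206055)
tooth 29.18935922540312 -31.861024055711766
bar ((520.4757080078125, -22.08742332458496), (40.04753112792969, 14.072686195373535), 20.035999298095703)
tooth 30.87363586216809 -29.7721968126697
bar ((520.480712890625, -22.122600555419922), (40.04738235473633, 14.10035514831543), 20.106525421142578)
tooth 29.492450115430845 -32.87865351801226
bar ((520.2965087890625, -22.174468994140625), (39.86802291870117, 14.12249755859375), 20.29864501953125)
-50 75 32.42 | -48 73 32.37 | -46 71 32.25 | -44 74 32.35 | -42 63 32.36 | -40 78 32.29 | -38 56 35.02 | -36 77 35.52 | -34 78 35.71 | -32 74 35.57 | -30 77 34.7 | -28 75 32.75 | -26 84 32.22 | -24 69 32.48 | -22 74 32.54 | -20 78 32.31 | -18 69 32.37 | 
centroid -32.768080097311
pos [ 0.5349 -0.0252  0.2165] [-179.9998   -0.0037  168.916 ] F [-0.2766  0.0824 -0.076 ] t 29.4 w 0.0393
travel [0.0289 0.0005 0.3511] dr [ 0.    -0.    -0.338]
[  18.2872    7.8164  -17.7724   -0.      -64.4138 -119.3681]
pos [ 0.5349 -0.0252  0.2165] [-179.9998   -0.0037  168.916 ] F [-0.2766  0.0824 -0.076 ] t 29.4 w 0.0393
travel [0.0289 0.0005 0.3511] dr [-0.    -0.     0.162]
```

The tooth spans -38° to -28.5°, centred at about -33° in world x-axis angle, and the bar is at 20.2°. That means a 53° clockwise turn. I'll align, descend over the bar and grip it.

jog_arm(
  travel=[
    [0.01, 0, 0],
    [0.02, 0, 0],
    [0.029, 0, 0],
    [0.029, 0, 0.04],
    [0.029, 0, 0.1],
    [0.029, 0, 0.17],
    [0.029, 0, 0.24],
    [0.029, 0, 0.27],
    [0.029, 0, 0.28],
    [0.029, 0, 0.28],
  ],
  dr=[
    [0, 0, -0.025],
    [0, 0, -0.05],
    [0, 0, -0.075],
    [0, 0, -0.087],
    [0, 0, -0.087],
    [0, 0, -0.087],
    [0, 0, -0.087],
    [0, 0, -0.087],
    [0, 0, -0.087],
    [0, 0, -0.087],
  ],
  claw=[0.45, 0.45, 0.45, 0.45, 0.45, 0.45, 0.45, 0.45, 0.45, 0.45],
)

```text
time_s: 30.65
tcp_pos: [0.5213, -0.0223, 0.0772]
eef_rot: [-180.0, 0.0, -159.7]
contact_force: [-0.4, -0.6, -0.9]
gripper_width: 0.0393
gripper_force: 0.0
```

```bash
python3 -c "
from h import *
goto([.5206,-.0222,.041],-159.8)"
```

```text
pos [ 0.5213 -0.0223  0.0772] [-179.9855    0.0495 -159.7483] F [-0.4171 -0.5569 -0.908 ] t 30.65 w 0.0393
travel [0.0012 0.0007 0.0725] dr [-0.      0.0001  0.0001]
```

No contact so far. I'll go down the rest of the way and close gently.

jog_arm(
  travel=[
    [0.001, 0, 0.025],
    [0.001, 0, 0.05],
    [0.001, 0, 0.065],
    [0.001, 0, 0.072],
    [0.001, 0, 0.072],
    [0.001, 0, 0.072],
    [0.001, 0, 0.072],
    [0.001, 0, 0.072],
    [0.001, 0, 0.072],
    [0.001, 0, 0.072],
  ],
  dr=[
    [0, 0, 0],
    [0, 0, 0],
    [0, 0, 0],
    [0, 0, 0],
    [0, 0, 0],
    [0, 0, 0],
    [0, 0, 0],
    [0, 0, 0],
    [0, 0, 0],
    [0, 0, 0],
  ],
  claw=[0.45, 0.45, 0.45, 0.45, 0.3, 0, 0, 0, 0, 0],
  newtons=30,
)

```text
time_s: 31.9
tcp_pos: [0.5201, -0.0218, 0.0409]
eef_rot: [180.0, 0.0, -159.8]
contact_force: [-2.7, 4.7, 3.2]
gripper_width: 0.014
gripper_force: 30.0
```

jog_arm(
  travel=[
    [0, 0, 0],
    [0, 0, 0],
    [0, 0, 0],
    [0, 0, 0],
    [0, 0, 0],
    [0, 0, 0],
    [0, 0, 0],
    [0, 0, 0],
    [0, 0, 0],
    [0, 0, 0],
  ],
  dr=[
    [0, 0, 0.015],
    [0, 0, 0.035],
    [0, 0, 0.055],
    [0, 0, 0.075],
    [0, 0, 0.095],
    [0, 0, 0.115],
    [0, 0, 0.135],
    [0, 0, 0.148],
    [0, 0, 0.148],
    [0, 0, 0.148],
  ],
  claw=[0, 0, 0, 0, 0, 0, 0, 0, 0, 0],
)

```text
time_s: 33.15
tcp_pos: [0.5202, -0.0216, 0.0409]
eef_rot: [179.9, -0.0, 146.9]
contact_force: [-2.8, 7.1, 2.5]
gripper_width: 0.0138
gripper_force: 30.0
```

jog_arm(
  travel=[
    [0, 0, 0],
    [0, 0, 0],
    [0, 0, 0],
    [0, 0, 0],
    [0, 0, -0.01],
    [0, 0, -0.06],
    [0, 0, -0.14],
    [0, 0, -0.24],
    [0, 0, -0.34],
    [0, 0, -0.36],
  ],
  dr=[
    [0, 0, 0.0],
    [0, 0, 0],
    [0, 0, 0],
    [0, 0, 0],
    [0, 0, 0],
    [0, 0, 0],
    [0, 0, 0],
    [0, 0, 0],
    [0, 0, 0],
    [0, 0, 0],
  ],
  claw=[0.3, 0.45, 0.45, 0.45, 0.45, 0.45, 0.45, 0.45, 0.45, 0.45],
)

```text
time_s: 34.4
tcp_pos: [0.5219, -0.0224, 0.2248]
eef_rot: [179.7, 0.3, 147.0]
contact_force: [-0.0, -0.4, 0.1]
gripper_width: 0.0395
gripper_force: 0.0
```

jog_arm(
  travel=[
    [0, 0, 0],
    [0.02, 0, 0],
    [0.04, 0, -0.01],
    [0.05, 0, -0.02],
    [0.05, 0, -0.02],
    [0.05, 0, -0.02],
    [0.05, 0, -0.02],
    [0.05, 0, -0.02],
    [0.05, 0, -0.02],
    [0.05, 0, -0.02],
  ],
  dr=[
    [0, 0, 0],
    [0, 0, 0],
    [0, 0, 0],
    [0, 0, 0],
    [0, 0, 0],
    [0, 0, 0],
    [0, 0, 0],
    [0, 0, 0],
    [0, 0, 0],
    [0, 0, 0],
  ],
  claw=[0.45, 0.45, 0.45, 0.45, 0.45, 0.45, 0.45, 0.45, 0.45, 0.45],
)

```text
time_s: 35.65
tcp_pos: [0.4992, -0.0091, 0.2305]
eef_rot: [-180.0, -0.0, 147.0]
contact_force: [0.5, 0.2, 0.6]
gripper_width: 0.0395
gripper_force: 0.0
```

```bash
python3 - <<'E'
from h import *
for i in range(4):
    st=r.get_state(); c=r.capture('wrist'); T=pose(c,st); P=cloud(c,T).reshape(-1,3)
    if i==0: save(c,'w7'); print(st['tcp_pos'],st['eef_rot'],st['contact_force'],st['time_s'])
    q=P[(np.hypot(P[:,0]-.5207,P[:,1]+.0222)<.03)&(P[:,2]>.067)&(P[:,2]<.078)]
    print('bar',len(q),cv2.minAreaRect((q[:,:2]*1000).astype(np.float32)))
    for k,z in (('tooth',.035),('dial_mark',.037)):
      for b in r.tip_of(k,'wrist')[:1]:
        p=atz(c,T,[b['at']],z)[0]; d=p[:2]*1000-[520.5,-22.1]; print(k,np.hypot(*d),np.degrees(np.arctan2(-d[1],-d[0])))
    d=P[:,:2]*1000-[520.5,-22.1]; rr=np.hypot(*d.T); an=np.degrees(np.arctan2(-d[:,1],-d[:,0]))
    m=(rr>28)&(rr<36)&(P[:,2]<.045)&(P[:,2]>.034)&(an>-50)&(an<-15); print('tooth ang',m.sum(),np.median(an[m]),np.percentile(an[m],[5,95]))
c=r.capture('scene'); save(c,'s7'); P=cloud(c,pose(c)).reshape(-1,3)
d=P[:,:2]-[.6615,-.0497]; a=np.radians(-11.1); u=d@[np.cos(a),np.sin(a)]*1000; v=d@[-np.sin(a),np.cos(a)]*1000
m=(abs(v)<15)&(abs(u)<14)&(P[:,2]>.11)&(P[:,2]<.15); print('wedge top',m.sum(),np.median(P[m,2]),u[m].min(),u[m].max())
m=(abs(v)<55)&(u<-25)&(u>-65)&(P[:,2]>.1); print('cover u',np.median(u[m]),'zmax',P[m,2].max()if m.any() else 0)
E
python3 -c "
import cv2
a=cv2.imread('pics/w7.png')[60:240,170:400];b=cv2.imread('pics/s7.png')[130:310,220:400]
import numpy as np
cv2.imwrite('pics/f7.png',np.hstack([cv2.resize(a,(440,345)),cv2.resize(b,(345,345))]))"
```

```text
[ 0.4992 -0.0091  0.2305] [-179.9926   -0.0049  146.9501] [0.5345 0.1722 0.6332] 35.65
bar 692 ((520.1677856445312, -21.899593353271484), (13.519603729248047, 39.662174224853516), 57.20517349243164)
tooth 31.305583533505533 -38.2976251902673
tooth ang 45 -32.529783849295505 [-38.6268 -28.8921]
bar 692 ((520.3219604492188, -21.876670837402344), (13.508347511291504, 39.676536560058594), 57.01792526245117)
tooth 28.27571057279618 -35.68160848042766
dial_mark 28.60495698529799 -33.898333999104636
tooth ang 44 -32.63604828362084 [-36.2888 -28.8587]
bar 691 ((520.3954467773438, -21.989055633544922), (13.565576553344727, 39.87883377075195), 57.239112854003906)
dial_mark 27.631868698820313 -28.61892982417394
tooth ang 41 -32.6612622363739 [-36.3998 -28.7349]
bar 695 ((520.3735961914062, -21.846956253051758), (13.537582397460938, 39.59180450439453), 57.003761291503906)
tooth 29.359729381392697 -29.84915876188994
dial_mark 26.699486022728227 -29.939779902335836
tooth ang 43 -32.71988585307392 [-36.4973 -28.9432]
wedge top 151 0.12743436345434023 -6.641087331358242 13.922073630356191
cover u -38.34261491096554 zmax 0.2401480081878249
```

View pics/f7.png

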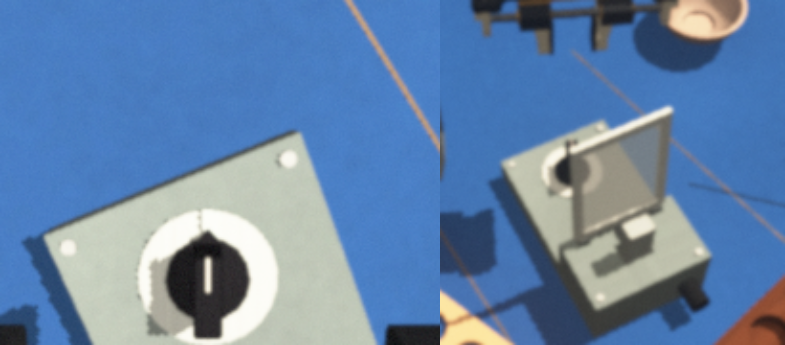

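The bar is at -32.9° and the tooth at -32.6°. The pointer at (207,240) lines up with the tooth, the cover stands propped by the seated wedge, and the arm is clear. Handing in.

```bash
python3 -c "
from plant import r
print(r.close_job())"
```

```text
the job is handed in; nothing more can be done
None
```

The job is handed in, though the judge returned no verdict: the wedge is seated on the packing and let go, the cover is propped open, the dial is within about 0.3° of the tooth by my last measurement, and the arm stands clear, at about 36 s of the 72 s allowed.

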